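# Hang the kitchen timer on the spice caddy's screw, dial outward

### The job

Hang the kitchen timer back on the round-headed screw on the front of the spice caddy, with its dial facing out into the room. Feel for the screw head with the keyhole in the timer's back, pressing only lightly (a few newtons, never as much as 20 N against the caddy), then draw the timer down until it hangs fully home and upright, and let go. Leave the tin, the egg cup and the tea bowl standing where they are.

Things in the scene. Friction and masses are not known exactly. Their poses are not given: they have to be found in the camera images.
- timer: loose mechanical kitchen timer: white box 60 mm wide (its y), 74 mm high (z), 30 mm deep (x), 0.11 to 0.22 kg, standing upright on the worktop. Origin at the centre of its underside. The -x face has the round dial; the flat +x face is the back, with a keyhole for hanging (see keyhole). Grip it by its two flat sides, each 30 mm by 74 mm
- keyhole (a point): on the timer's back, 36 mm above its underside: middle of the keyhole's entry, an opening 14.5 mm wide (y) and 16 mm high in a 3 mm steel plate flush with the back; from 44 mm up it tapers at 45 degrees into a slot 7 mm wide that ends 53.5 mm above the underside. Cavity for the screw head behind the plate: 10 mm deep. Axes as the timer's
- dial (a point): middle of the dial on the timer's front, 15 mm before its origin, 38 mm above its underside; 54 mm steel ring, tick marks and a steel knob that stands 15 mm out; axes as the timer's
- caddy: pale wooden spice caddy holding three spice jars, fixed to the worktop: 100 mm deep (x), 176 mm wide (y), 115 mm high, nothing in it higher. Origin at the centre of its underside. Its upright front panel faces its own -x, outer face at x = -50 mm, and carries one rigid round-headed screw (see screw_mark)
- screw_mark (a point): on the panel's outer face, middle, 98 mm above the worktop; axes as the caddy's (+x into the panel). The steel screw, driven in by hand, is level and at this height, but anywhere up to 14 mm left or right (y); that is not measured. Shaft 5 mm thick, head 12 mm across, its underside 5 mm and its top 8 mm off the panel. Timer home: shaft 15 mm above the keyhole point, back on the panel
- tin: small closed food tin, 57 mm across, 72 mm high, loose bystander; origin at the centre of its underside
- egg_cup: white egg cup, 49 mm across, 61 mm high, loose bystander; origin at the centre of its underside
- tea_bowl: white tea bowl standing upside down, 54 mm across, 48 mm high, loose bystander; origin at the centre of its underside
Not all that is in view belongs to the job. Leave any green look-alike of the timer alone.

How it is judged:
By the outcome, as a careful person would: the job done as asked, in the order asked, and still so for the second after the job is handed in, with the robot touching nothing.
It also fails if it takes over 72 s, if anything falls off the work surface, if the arm or the gripper's body presses on something with over 40 N, if the wrist force passes 120 N, or if a joint passes its speed limit or range.

### The arm

A 6-joint arm with a two-finger parallel gripper is mounted at the origin on a cart in front of the work surface, level with it; the furniture and walls round the work are solid. World frame = base frame: x ahead of the robot, y to its left, z up, the work surface at z = 0. Lengths are in m, angles in rad, forces in N, time in s.
With the tool pointing down it reaches from about 0.25 to 0.725 m from the base axis. Payload 9.7 kg.
Tool frame: the origin (TCP) lies on the mounting face of the last link; the fingertips stand 173 mm ahead of it and the grasp point (between the pads) lies 155 mm ahead of it; z points along the fingers, y is the line along which they close (so a half turn about z gives the same grasp; the last joint's range is limited). The gripper opens to 85 mm and grips with 20 to 120 N. Pads are 22 mm wide; open, the fingers measure 114 mm over their backs; the gripper's body (76 mm by 85 mm) begins 54 mm behind the grasp point. The pads swing forward as they close: fully open they stand 13 mm farther back than shut.
Start: joints at [-1.172, 0.087, 0.176, 1.66, 0, 1.571], TCP at [0.214, -0.507, 0.405] pointing down, gripper open.
Joint ranges: [-3.13, 3.13], [-0.85, 1.81], [-1.15, 1.24], [-2.2, 2.28], [-1.44, 1.52], [-3.14, 3.14]. Speed limits (rad/s): [2.22, 2.22, 2.57, 3.14, 3.14, 3.14].

### API

Orientations are given as a rotation vector (axis times angle).
In Python, from bench import telemetry, capture, camera_model, close_job, finder gives the robot as it stands.
- The arm moves only by the tool carry_out, never from a script. Its argument "deltas" is a list of rows, each a list of 7 numbers: the shift along the tool's x, y, z in mm, then the turn, a rotation vector about the tool's x, y, z in rad, then the finger opening in mm, from 0 to 85.4. In form: [[dx, dy, dz, wx, wy, wz, jaw], ...]. A call has 1 to 12 rows; each row shifts and turns the commanded pose from where the row before left it, along the tool's axes as they then stand; what a row does not reach is not made up. A row lasts 1/12 s, in which the tool goes at most 41.7 mm and 7.16 degrees, less where a joint would pass 70% of its speed; a pose out of reach is approached as far as the arm can. A call with a gripper value outside its range is refused whole. The fingers move at their own pace and stop on an object; the grip force is fixed at half the most. Time passes only in rows, so rows that do not move let the fingers close. It gives the time, the measured TCP pose, the force, the opening and the grip force at its end, in the units of the state.
- telemetry.read_state(): the state, without advancing time (a new reading comes with each control period).
- capture(name): name is "scene" or "top" or "wrist"; returns the picture (420x560x3 uint8, blue, green, red); there is no depth.
- camera_model(name): a dict with "vfov" (degrees; the focal length in pixels is half the picture's height over the tangent of half this angle, whatever the lens; pixels are square), "cx", "cy" (the principal point, pixels), "R" (3x3) and "t" (3): a world point X has camera coordinates R X + t. Camera axes: x right, y down, z forward; pixel columns grow to the right and rows downward; lengths in m; the calibration is good to about 2 mm. A picture is of the moment at which its call begins: read the wrist's pose just before it. camera_model takes no time and is no camera call; for the wrist camera it gives the pose at the moment of the call.
- close_job(): hands the job in; it is judged then, once.
Trained networks look in the newest picture that a camera, given by its name, has taken for a name from the list of things; names that differ only in an ending like _2 or _b are one class to them, and where a whole thing is asked for, a point or a joint stands for the part that bears it (a point fixed in the world has none). Each returns a list of dicts, best first, with "conf" (0 to 1); they miss things now and then, are a little off and sometimes report something else, mostly with a low value. They report only what shows in the picture. A call takes as long as a camera call. They do not tell look-alikes from the thing itself.
- finder.recognise(label, camera): "bbox" ([left, top, width, height] in pixels, round what is visible of it).
- finder.regions_of(label, camera): "region" (420x560 bool, what is visible of it) and "bbox" ([left, top, width, height] in pixels, round what is visible of it).
The state is a dict: "clock": time; "joints": joint angles; "qvel": joint speeds; "joint_torque": joint torques, N m; "tool_pos": TCP position; "tcp_rot": TCP orientation; "force": force on the tool from outside, world axes, zero at the start; "moment": the same for the moment, N m; "width": opening from 0.0 (shut) to 1.0 (fully open); "grip_force": force on a finger pad.
Only numpy, scipy, OpenCV 4.12 (cv2) and the standard library are available. Lean on these libraries where they do the work, as an engineer would, in place of code of your own. Each camera call takes 0.05 s, during which the arm holds its last target. There are 200 camera calls.

## Working session

There is one attempt and no reset: what is moved stays moved. The work goes in short steps, Python scripts to look and compute and a tool call to move; the robot and the scene stay as the last step left them, time stands still between calls to the robot, and variables do not carry over. Pictures are saved under pics/ and viewed, at most 10 in all, crops included, and the job is handed in when it is done.

Besides the shell and the picture viewer there is one more tool, called after "Emit:" as name(argument=value, ...) on one line, values as JSON. carry_out: Moves the arm, as the interface text tells. Its arguments: {"type":"object","properties":{"deltas":{"type":"array","items":{"type":"array","items":{"type":"number"}}}},"required":["deltas"]}

```bash
mkdir -p pics; python3 - <<'E'
from bench import telemetry, capture, camera_model, finder
import cv2, numpy as np
print(telemetry.read_state())
ims=[]
for c in ("scene","top"):
    im=capture(c); ims.append(im)
    m=camera_model(c); print(c,m)
    for l in ("timer","caddy","screw_mark","tin","egg_cup","tea_bowl"):
        print(l,[(round(d['conf'],2),[round(float(v)) for v in d['bbox']]) for d in finder.recognise(l,c)][:3])
    cv2.imwrite(f"pics/{c}0.png",cv2.resize(im,(800,600),interpolation=cv2.INTER_CUBIC))
E
```

```text
{'clock': 0.0, 'joints': array([-1.17196660e+00,  8.74459914e-02,  1.75108337e-01,  1.65975513e+00,
        2.67321757e-06,  1.57077658e+00]), 'qvel': array([-1.25347985e-03,  5.79668342e-04,  1.03613992e-03, -8.91380944e-05,
        3.05357155e-05,  8.08520805e-04]), 'joint_torque': array([ 1.94896602e-03, -5.20393324e+01,  4.64803183e+01,  1.64656638e-02,
        5.09144240e-05, -2.39189353e-05]), 'tool_pos': array([ 0.21358924, -0.50683816,  0.40397741]), 'tcp_rot': array([-3.07808237e+00, -6.22114937e-01,  3.99119977e-04]), 'force': array([ 0.02480365, -0.12225477, -0.31934196]), 'moment': array([-0.00627184,  0.04456464,  0.01976755]), 'grip_force': 0.0, 'width': 0.9958596479341761}
scene {'vfov': 52.78029180525863, 'cx': 278.5319347351921, 'cy': 210.07404557217998, 'R': array([[-0.75364855, -0.657122  , -0.0143016 ],
       [-0.3658939 ,  0.43751808, -0.82140099],
       [ 0.54601787, -0.6138148 , -0.5701718 ]]), 't': array([0.43045073, 0.25319762, 0.6621381 ])}
timer [(0.97, [284, 204, 28, 34]), (0.93, [318, 190, 24, 38]), (0.89, [354, 179, 27, 33])]
caddy [(0.79, [157, 179, 95, 97])]
screw_mark [(0.63, [157, 177, 98, 99])]
tin [(0.71, [298, 247, 30, 46])]
egg_cup [(0.63, [207, 318, 31, 47])]
tea_bowl [(0.92, [271, 177, 18, 19])]
top {'vfov': 46.21881763885879, 'cx': 283.2987977999744, 'cy': 205.48407706270282, 'R': array([[ 0.02441295, -0.99962623,  0.01230493],
       [-0.98304332, -0.02624197, -0.18148608],
       [ 0.18174115, -0.00766566, -0.98331653]]), 't': array([0.04618327, 0.55797794, 1.14566511])}
timer [(0.72, [341, 214, 25, 30]), (0.67, [380, 228, 29, 28]), (0.55, [298, 207, 28, 24])]
caddy [(0.78, [214, 136, 75, 62])]
screw_mark [(0.75, [213, 138, 80, 62])]
tin [(0.63, [260, 258, 20, 23])]
egg_cup [(0.82, [167, 248, 24, 16])]
tea_bowl [(0.66, [348, 157, 22, 21])]
```

View pics/scene0.png

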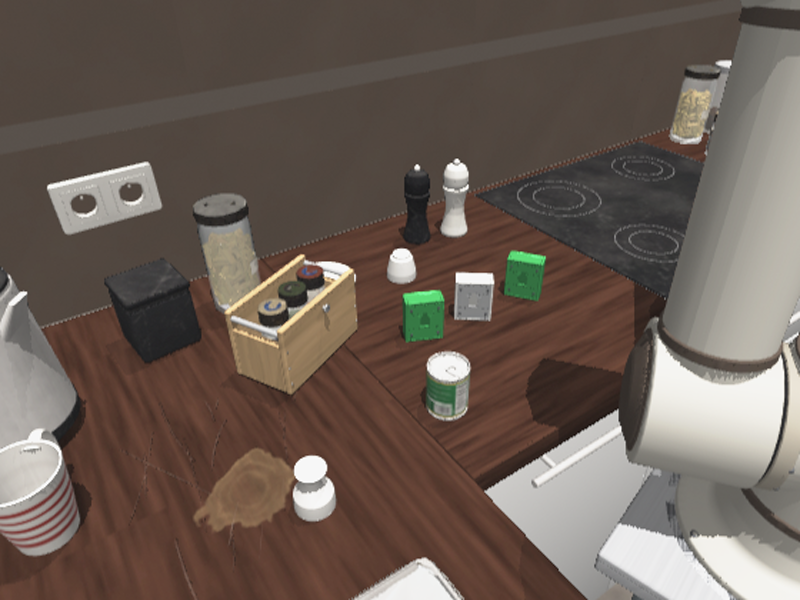

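View pics/top0.png

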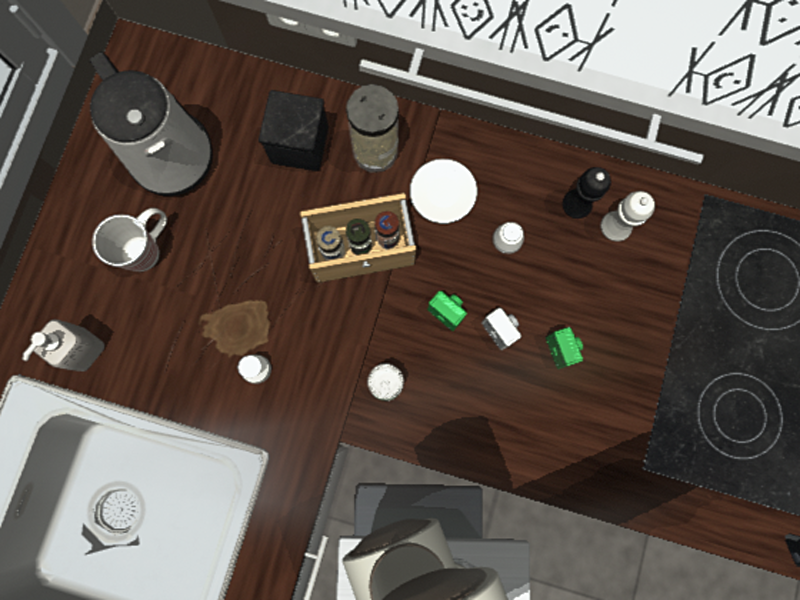

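The white timer stands between two green look-alikes: scene (475,297), top (501,328). Its knob points up and right in the top view, so the back faces the scene camera. The caddy's front faces the robot, with the screw near top (366,263) and scene (325,310). Next I'll fit poses to the masks.

```bash
cat > h.py <<'E'
from bench import telemetry, capture, camera_model, finder
import cv2, numpy as np
from scipy.optimize import minimize
def box(x0,x1,y0,y1,z0,z1): return np.array([[x,y,z] for x in(x0,x1) for y in(y0,y1) for z in(z0,z1)])
a=np.linspace(0,2*np.pi,24,endpoint=False)
TIMER=[box(-.015,.015,-.03,.03,0,.074), np.array([[x,.009*np.cos(t),.038+.009*np.sin(t)] for x in(-.015,-.03) for t in a])]
CADDY=[box(-.05,.05,-.088,.088,0,.115)]
def cyl(d,h): return [np.array([[d/2*np.cos(t),d/2*np.sin(t),z] for z in(0,h) for t in a])]
def place(P,x,y,yaw,z=0):
    c,s=np.cos(yaw),np.sin(yaw); return P@np.array([[c,s,0],[-s,c,0],[0,0,1]])+[x,y,z]
def proj(m,P):
    f=210/np.tan(np.radians(m['vfov']/2)); q=P@m['R'].T+m['t']
    return np.c_[f*q[:,0]/q[:,2]+m['cx'],f*q[:,1]/q[:,2]+m['cy']]
def ray(m,u,v,z=None,x=None):
    f=210/np.tan(np.radians(m['vfov']/2)); d=m['R'].T@np.array([(u-m['cx'])/f,(v-m['cy'])/f,1]); c=-m['R'].T@m['t']
    return c+d*(z-c[2])/d[2]
def sil(m,parts,p,S=4):
    im=np.zeros((420*S,560*S),np.uint8)
    for P in parts:
        h=cv2.convexHull(proj(m,place(P,*p)).astype(np.float32)); cv2.fillConvexPoly(im,np.round((h+.5)*S).astype(np.int32),1)
    return cv2.resize(im.astype(np.float32),(560,420),interpolation=cv2.INTER_AREA)
def cost(p,parts,obs):
    c=0
    for m,r in obs:
        s=sil(m,parts,p); c+=1-np.minimum(s,r).sum()/np.maximum(s,r).sum()
    return c/len(obs)
def fit(parts,obs,x,y,yaws):
    best=None
    for w in yaws:
        r=minimize(cost,[x,y,w],args=(parts,obs),method='Nelder-Mead',options=dict(initial_simplex=[[x,y,w],[x+.01,y,w],[x,y+.01,w],[x,y,w+.3]],xatol=1e-4,fatol=1e-5))
        if best is None or r.fun<best.fun: best=r
    return best
E
python3 - <<'E'
from h import *
M={c:camera_model(c) for c in("scene","top")}
for c in M: capture(c); print(c,-M[c]['R'].T@M[c]['t'])
pk={"timer":((298,221),(354,229)),"caddy":((204,228),(251,167)),"tin":None,"egg_cup":None,"tea_bowl":None}
parts=dict(timer=TIMER,caddy=CADDY,tin=cyl(.057,.072),egg_cup=cyl(.049,.061),tea_bowl=cyl(.054,.048))
hs=dict(timer=.037,caddy=.06,tin=.036,egg_cup=.03,tea_bowl=.024)
R={c:{l:finder.regions_of(l,c) for l in parts} for c in M}
jobs=[(l,None) for l in parts]+[("timer",0),("timer",2)]
SC={None:(332,208),0:(298,221),2:(367,195)}; TP={None:(351,230),0:(313,218),2:(395,242)}
for l,k in jobs:
    obs=[]
    for c in M:
        rs=R[c][l]
        if not rs: print('no',l,c); continue
        if l=="timer":
            t=(SC if c=="scene" else TP)[k]
            rs=sorted(rs,key=lambda d:np.hypot(d['bbox'][0]+d['bbox'][2]/2-t[0],d['bbox'][1]+d['bbox'][3]/2-t[1]))
        obs.append((M[c],rs[0]['region'].astype(np.float32)))
        if c=="top" or len(obs)==1:
            v,u=np.argwhere(rs[0]['region']).mean(0); g=ray(M[c],u,v,hs[l])
    r=fit(parts[l],obs,g[0],g[1],[0,-1,-.5,.5,1] if l=='caddy' else np.arange(0,6.2,.7) if l=='timer' else [0])
    print(l,k,g.round(3),r.x.round(4),round(r.fun,3),[round(cost(r.x,parts[l],[o]),3) for o in obs])
E
```

```text
scene [0.0555128  0.57851028 0.59166538]
top [0.33917452 0.06959073 1.22724838]
timer None [ 0.504 -0.107  0.037] [ 0.502  -0.1049  2.1959] 0.087 [np.float32(0.069), np.float32(0.105)]
caddy None [0.651 0.141 0.06 ] [0.6496 0.1397 0.2205] 0.046 [np.float32(0.054), np.float32(0.038)]
tin None [0.408 0.089 0.036] [0.4065 0.0895 0.2393] 0.048 [np.float32(0.053), np.float32(0.044)]
egg_cup None [0.425 0.311 0.03 ] [0.4256 0.3139 0.2065] 0.211 [np.float32(0.211), np.float32(0.212)]
tea_bowl None [ 0.668 -0.12   0.024] [ 0.6697 -0.1186  0.3317] 0.219 [np.float32(0.189), np.float32(0.25)]
timer 0 [ 0.504 -0.107  0.037] [ 0.5025 -0.105   2.1988] 0.552 [np.float32(1.0), np.float32(0.103)]
timer 2 [ 0.473 -0.214  0.037] [ 0.4718 -0.212   1.9446] 0.074 [np.float32(0.083), np.float32(0.064)]
```

```bash
cat >> h.py <<'E'
from scipy.spatial.transform import Rotation as Ro
def plan(target,yaw=None):
    s=telemetry.read_state(); R=Ro.from_rotvec(s['tcp_rot']).as_matrix()
    d=R.T@(np.array(target)-s['tool_pos'])*1000
    y=np.arctan2(R[1,0],R[0,0]); print('tool delta mm',d.round(1),'norm',np.linalg.norm(d).round(1),'yaw',y.round(4),'tilt',R[:,2].round(4),'clock',s['clock'],'q6',s['joints'].round(3))
    if yaw is not None: print('wz',-(yaw-y))
E
python3 - <<'E'
from h import *
m=camera_model("wrist"); s=telemetry.read_state(); R=Ro.from_rotvec(s['tcp_rot']).as_matrix()
c=-m['R'].T@m['t']; print('cam in tool',R.T@(c-s['tool_pos']),'axis in tool',(R.T@m['R'].T).round(3),m['vfov'])
plan([.50,.11,.40],.2205)
# screw estimates from top
mt=camera_model("top");p=ray(mt,366*.7,263*.7,.098); c0=np.array([.6496,.1397]);d=p[:2]-c0;w=.2205
print(p, d@[np.cos(w),np.sin(w)], d@[-np.sin(w),np.cos(w)])
E
```

```text
cam in tool [ 0.06375632 -0.00134965  0.03137333] axis in tool [[ 0.001 -0.966 -0.259]
 [ 1.     0.     0.001]
 [-0.001 -0.259  0.966]] 64.86628434939085
tool delta mm [ 503.5 -457.2    4.7] norm 680.1 yaw 0.3988 tilt [ 0. -0. -1.] clock 1.3 q6 [-1.172  0.087  0.176  1.66   0.     1.571]
wz 0.17830916882957767
[0.59729203 0.12572314 0.098     ] -0.05409848584958274 -0.002197781870161307
```

Emit:
carry_out(deltas=[[18.2, -19.4, 0, 0, 0, 0.015, 85], [18.2, -19.4, 0, 0, 0, 0.015, 85], [18.2, -19.4, 0, 0, 0, 0.015, 85], [18.2, -19.4, 0, 0, 0, 0, 85], [18.2, -19.4, 0, 0, 0, 0, 85], [18.2, -19.4, 0, 0, 0, 0, 85], [18.2, -19.4, 0, 0, 0, 0, 85], [18.2, -19.4, 0, 0, 0, 0, 85], [18.2, -19.4, 0, 0, 0, 0, 85], [18.2, -19.4, 0, 0, 0, 0, 85], [18.2, -19.4, 0, 0, 0, 0, 85], [18.2, -19.4, 0, 0, 0, 0, 85]])

```text
clock: 2.3
tool_pos: [0.3357, -0.2106, 0.4049]
tcp_rot: [3.092, 0.552, 0.001]
force: [0.1, -0.7, -0.1]
width: 0.99
grip_force: 0.0
```

Emit:
carry_out(deltas=[[18.2, -19.4, 0, 0, 0, 0, 85], [18.2, -19.4, 0, 0, 0, 0, 85], [18.2, -19.4, 0, 0, 0, 0, 85], [18.2, -19.4, 0, 0, 0, 0, 85], [18.2, -19.4, 0, 0, 0, 0, 85], [18.2, -19.4, 0, 0, 0, 0, 85], [18.2, -19.4, 0, 0, 0, 0, 85], [18.2, -19.4, 0, 0, 0, 0, 85], [18.2, -19.4, 0, 0, 0, 0, 85], [18.2, -19.4, 0, 0, 0, 0, 85], [0, 0, 0, 0, 0, 0.06, 85], [0, 0, 0, 0, 0, 0.07, 85]])

```text
clock: 3.3
tool_pos: [0.4394, 0.0345, 0.4045]
tcp_rot: [-3.122, -0.351, 0.001]
force: [-0.4, -0.5, -0.7]
width: 0.996
grip_force: 0.0
```

```bash
python3 -c "
from h import *
plan([.435,.0916,.30],.2205)"
```

```text
tool delta mm [  8.4 -56.7 104.5] norm 119.1 yaw 0.2239 tilt [-5.e-04  0.e+00 -1.e+00] clock 3.3 q6 [ 0.078 -0.172 -0.074  1.669  0.     2.996]
wz 0.0034311950436572147
```

Emit:
carry_out(deltas=[[2, -14, 26, 0, 0, 0, 85], [2, -14, 26, 0, 0, 0, 85], [2, -14, 26, 0, 0, 0, 85], [2, -14, 26, 0, 0, 0, 85], [0, 0, 0, 0, 0.12, 0, 85], [0, 0, 0, 0, 0.12, 0, 85], [0, 0, 0, 0, 0.12, 0, 85], [0, 0, 0, 0, 0.12, 0, 85], [0, 0, 0, 0, 0.12, 0, 85], [0, 0, 0, 0, 0, 0, 85], [0, 0, 0, 0, 0, 0, 85]])

```text
clock: 4.22
tool_pos: [0.4335, 0.0893, 0.3006]
tcp_rot: [-2.923, -0.328, -0.901]
force: [-0.0, 0.4, 0.4]
width: 0.99
grip_force: 0.0
```

```bash
python3 - <<'E'
from h import *
s=telemetry.read_state();print(s['tool_pos'])
im=capture("wrist"); m=camera_model("wrist"); np.save('w1.npy',im)
v=cv2.resize(im,(800,600),interpolation=cv2.INTER_CUBIC)
print(proj(m,place(np.array([[-.05,-.088,.115],[-.05,.088,.115],[-.058,0,.098],[-.05,-.088,0],[-.05,.088,0]]),.6496,.1397,.2205)).round(1))
cv2.imwrite('pics/w1.png',v)
E
```

```text
[0.43349617 0.08931481 0.30063155]
[[410.1 161.2]
 [144.9 160.2]
 [277.4 182.1]
 [366.3 214.8]
 [188.9 214.1]]
```

View pics/w1.png

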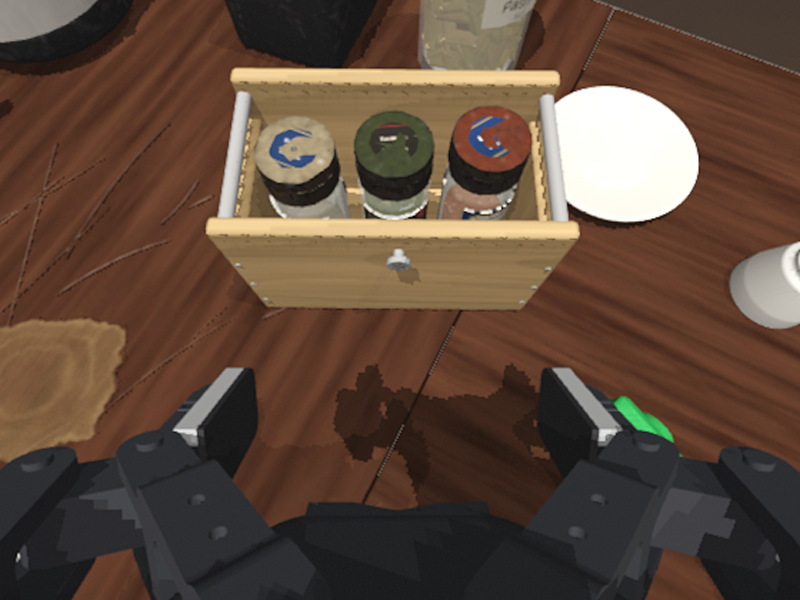

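The caddy is in clear view. Screw head at about (398,262), panel top corners at (207,230) and (579,230), bottom corners at (270,307) and (522,309). I'll zoom in for the corners.

```bash
python3 - <<'E'
from h import *
im=np.load('w1.npy')
c=lambda x0,y0,w,h,k:cv2.resize(im[y0:y0+h,x0:x0+w],None,fx=k,fy=k,interpolation=cv2.INTER_CUBIC)
a=c(138,148,60,75,6);b=c(356,148,60,75,6)
d=c(266,168,26,32,14)
z=np.zeros((600,800,3),np.uint8); z[:450,:360]=a; z[:450,360:720]=b
d=c(262,172,32,25,5); z[450:575,0:160]=d
cv2.imwrite('pics/w1z.png',z)
E
```

```text
(no output)
```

View pics/w1z.png

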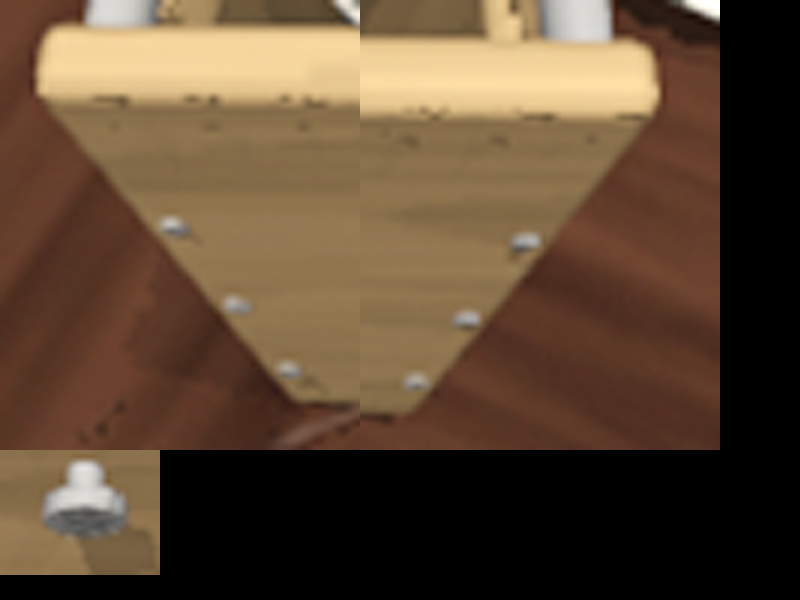

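```bash
python3 - <<'E'
from h import *
# arm still stands: camera model valid
m=camera_model("wrist"); o=-.42
L=ray(m,186.7+o,215+o,0);R_=ray(m,365.2+o,216.3+o,0)
print(L,R_,np.linalg.norm(L-R_),'yaw',np.arctan2(L[0]-R_[0],-(L[1]-R_[1]))+0, 'mid',(L+R_)/2)
v=(L-R_)[:2]; w=np.arctan2(-v[0],v[1]); n=np.array([np.cos(w),np.sin(w)]);t=np.array([-n[1],n[0]])
S=ray(m,278.4,185.0,.098)
mid=((L+R_)/2)[:2]
print('yaw',w,'screw',S,'rel mid n,t',(S[:2]-mid)@n,(S[:2]-mid)@t)
for l,(u,vv) in dict(a=(145.5,164.7),b=(404.3,167.7)).items():
    p=ray(m,u+o,vv+o,.108);print(p,(p[:2]-mid)@n,(p[:2]-mid)@t)
# timer approach; tool yaw -0.946 with positive direction of yaw
plan([.435,.0916,.40])
E
```

```text
[0.58053021 0.2170082  0.        ] [0.61864502 0.04418999 0.        ] 0.1769713874176703 yaw -2.9245191902229735 mid [0.59958762 0.1305991  0.        ]
yaw 0.21707346336681968 screw [0.59097685 0.12585772 0.098     ] rel mid n,t -0.009429847177728833 -0.0027755830371645777
[0.58146246 0.21725779 0.108     ] 0.0009641171424983242 0.08852864039755966
[0.61867893 0.04436889 0.108     ] 7.164331817052747e-05 -0.08831829943753844
tool delta mm [ 56.8  -1.9 -81. ] norm 99.0 yaw 0.2238 tilt [ 0.5482  0.1247 -0.827 ] clock 4.2667 q6 [ 0.2   -0.553 -0.632  0.895  0.013  3.122]
```

Emit:
carry_out(deltas=[[0, 0, 0, 0, -0.12, 0, 85], [0, 0, 0, 0, -0.12, 0, 85], [0, 0, 0, 0, -0.12, 0, 85], [0, 0, 0, 0, -0.12, 0, 85], [0, 0, 0, 0, -0.12, 0, 85], [4, 29, -10, 0, 0, 0, 85], [4, 29, -10, 0, 0, 0, 85], [4, 29, -10, 0, 0, 0, 85], [4, 29, -10, 0, 0, 0, 85], [4, 29, -10, 0, 0, 0, 85], [4, 29, -10, 0, 0, 0, 85], [0, 29, -10, 0, 0, 0, 85]])

```text
clock: 5.27
tool_pos: [0.5043, -0.1047, 0.3709]
tcp_rot: [-3.121, -0.351, 0.006]
force: [0.6, 0.0, -0.0]
width: 0.995
grip_force: 0.0
```

Emit:
carry_out(deltas=[[0, 0, 0, 0, 0, -0.12, 85], [0, 0, 0, 0, 0, -0.12, 85], [0, 0, 0, 0, 0, -0.12, 85], [0, 0, 0, 0, 0, -0.12, 85], [0, 0, 0, 0, 0, -0.12, 85], [0, 0, 0, 0, 0, -0.12, 85], [0, 0, 0, 0, 0, -0.12, 85], [0, 0, 0, 0, 0, -0.12, 85], [0, 0, 0, 0, 0, -0.12, 85], [0, 0, 0, 0, 0, -0.12, 85], [0, 0, 0, 0, 0, -0.12, 85], [0, 0, 0, 0, 0, -0.12, 85]])

```text
clock: 6.27
tool_pos: [0.5037, -0.1033, 0.3706]
tcp_rot: [-2.106, -2.326, 0.004]
force: [-0.1, 0.5, 0.1]
width: 0.996
grip_force: 0.0
```

Emit:
carry_out(deltas=[[0, 0, 0, 0, 0, -0.12, 85], [0, 0, 0, 0, 0, -0.12, 85], [0, 0, 0, 0, 0, -0.12, 85], [0, 0, 0, 0, 0, -0.12, 85], [0, 0, 0, 0, 0, -0.12, 85], [0, 0, 0, 0, 0, -0.12, 85], [0, 0, 0, 0, 0, -0.12, 85], [0, 0, 0, 0, 0, -0.12, 85], [0, 0, 0, 0, 0, -0.12, 85], [0, 0, 0, 0, 0, -0.12, 85], [0, 0, 0, 0, 0, -0.12, 85], [0, 0, 0, 0, 0, -0.12, 85]])

```text
clock: 7.27
tool_pos: [0.5038, -0.1033, 0.3706]
tcp_rot: [-0.05, -3.137, -0.001]
force: [1.1, -0.3, -0.4]
width: 0.996
grip_force: 0.0
```

Emit:
carry_out(deltas=[[0, 0, 0, 0, 0, -0.12, 85], [0, 0, 0, 0, 0, -0.12, 85], [0, 0, 0, 0, 0, -0.12, 85], [0, 0, 0, 0, 0, -0.12, 85], [0, 0, 0, 0, 0, -0.12, 85], [0, 0, 0, 0, 0, -0.12, 85], [0, 0, 0, 0, 0, -0.12, 85], [0, 0, 0, 0, 0, -0.12, 85], [0, 0, 0, 0, 0, -0.12, 85], [0, 0, 0, 0, 0, -0.12, 85], [0, 0, 0, 0, 0, -0.12, 85], [0, 0, 0, 0, 0, -0.12, 85]])

```text
clock: 8.27
tool_pos: [0.5038, -0.1033, 0.3705]
tcp_rot: [2.032, -2.392, -0.005]
force: [0.3, 0.3, -0.3]
width: 0.989
grip_force: 0.0
```

Emit:
carry_out(deltas=[[0, 0, 0, 0, 0, -0.12, 85], [0, 0, 0, 0, 0, -0.12, 85], [0, 0, 0, 0, 0, -0.12, 85], [0, 0, 0, 0, 0, -0.12, 85], [0, 0, 0, 0, 0, -0.12, 85], [0, 0, 0, 0, 0, -0.12, 85], [0, 0, 0, 0, 0, -0.08, 85], [0, 0, 0, 0, 0, 0, 85]])

```text
clock: 8.93
tool_pos: [0.5037, -0.1033, 0.3705]
tcp_rot: [2.803, -1.416, -0.006]
force: [-1.0, -0.1, 0.1]
width: 0.995
grip_force: 0.0
```

```bash
python3 - <<'E'
from h import *
plan([.502,-.105,.35],-.946)
im=capture("wrist"); m=camera_model("wrist"); np.save('w2.npy',im)
rs=finder.regions_of("timer","wrist")
for d in rs:
    if d['conf']<.3: continue
    v,u=np.argwhere(d['region']).mean(0); g=ray(m,u,v,.05); print(d['conf'],d['bbox'],g.round(3),im[d['region']].mean(0))
    if abs(g[0]-.502)<.03 and abs(g[1]+.105)<.03:
        r=fit(TIMER,[(m,d['region'].astype(np.float32))],.502,-.105,[2.196]); print(r.x,r.fun)
cv2.imwrite('pics/w2.png',im)
E
```

```text
tool delta mm [ 0.4  2.4 20.5] norm 20.7 yaw -0.9358 tilt [-3.8e-03  7.0e-04 -1.0e+00] clock 8.9333 q6 [-0.202 -0.007  0.013  1.594 -0.    -2.408]
wz 0.010191067088776484
0.96 [159.3, 219.2, 78.8, 61.4] [ 0.528 -0.02   0.05 ] [ 78.1445393  151.03738593  53.77627318]
0.73 [246.1, 158.7, 70.8, 60.3] [ 0.501 -0.107  0.05 ] [177.52754117 184.41311755 187.71521863]
[ 0.49967415 -0.10590851  2.21426482] 0.07450950145721436
0.62 [340.2, 77.0, 97.8, 64.5] [ 0.469 -0.215  0.05 ] [112.60351468 199.07799711  79.3199326 ]
```

View pics/w2.png

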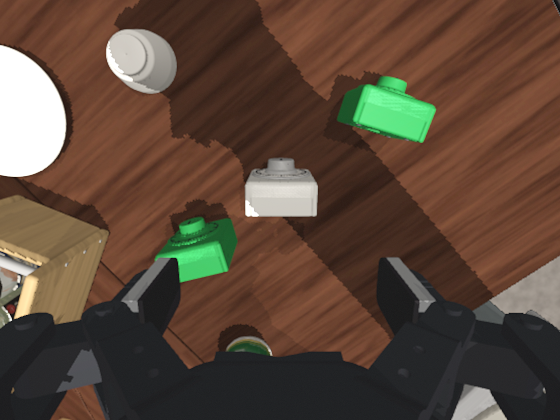

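The white timer, cols 246–317 and rows 158–216, lies square to the jaw. The green ones are clear of the fingers, so I'll go down and grip.

Emit:
carry_out(deltas=[[0, 4.4, 10, 0.0026, 0.0028, 0, 85], [0, 0, 20, 0, 0, 0, 85], [0, 0, 20, 0, 0, 0, 85], [0, 0, 20, 0, 0, 0, 85], [0, 0, 20, 0, 0, 0, 85], [0, 0, 20, 0, 0, 0, 85], [0, 0, 20, 0, 0, 0, 85], [0, 0, 16, 0, 0, 0, 85], [0, 0, 12, 0, 0, 0, 85], [0, 0, 6.5, 0, 0, 0, 85], [0, 0, 0, 0, 0, 0, 85], [0, 0, 0, 0, 0, 0, 85]])

```text
clock: 10.03
tool_pos: [0.5002, -0.1059, 0.2066]
tcp_rot: [-2.8, 1.423, -0.005]
force: [0.5, 0.1, -0.9]
width: 0.994
grip_force: 0.0
```

Emit:
carry_out(deltas=[[0, 0, 0, 0, 0, 0, 50], [0, 0, 0, 0, 0, 0, 50], [0, 0, 0, 0, 0, 0, 50], [0, 0, 0, 0, 0, 0, 50], [0, 0, 0, 0, 0, 0, 50], [0, 0, 0, 0, 0, 0, 50], [0, 0, 0, 0, 0, 0, 50], [0, 0, 0, 0, 0, 0, 50], [0, 0, 0, 0, 0, 0, 50], [0, 0, 0, 0, 0, 0, 50]])

```text
clock: 10.87
tool_pos: [0.5003, -0.1059, 0.2075]
tcp_rot: [-2.8, 1.421, -0.009]
force: [0.6, -0.4, 6.1]
width: 0.697
grip_force: 64.9
```

```bash
python3 -c "
from h import *
s=telemetry.read_state();print(s['tool_pos'],s['force'],s['moment'],s['width'],s['grip_force'])
plan([.5,-.1057,.206],-.936)"
```

```text
[ 0.50031297 -0.10585048  0.2074666 ] [ 0.60362061 -0.43508735  6.07128999] [-0.0004468   0.24412673 -0.00318201] 0.6974602838587297 64.89757061004639
tool delta mm [-0.3  0.2  1.5] norm 1.5 yaw -0.9394 tilt [ 0.0058 -0.0012 -1.    ] clock 10.8667 q6 [-0.208  0.007 -0.289  1.269  0.    -2.411]
wz -0.003438418816318567
```

Emit:
carry_out(deltas=[[0, 0, -10, 0, 0, 0, 50], [0, 0, -20, 0, 0, 0, 50], [0, 0, -25, 0, 0, 0, 50], [0, 0, -25, 0, 0, 0, 50], [0, 0, -25, 0, 0, 0, 50], [0, 0, -15, 0, 0, 0, 50], [0, 0, 0, 0, 0, 0.05, 50], [0, 0, 0, 0, 0, 0.1, 50], [0, 0, 0, 0, 0, 0.115, 50], [0, 0, 0, 0, 0, 0.115, 50], [0, 0, 0, 0, 0, 0.115, 50], [0, 0, 0, 0, 0, 0.115, 50]])

```text
clock: 11.87
tool_pos: [0.4993, -0.1057, 0.3268]
tcp_rot: [-2.237, 2.202, -0.005]
force: [0.8, -0.1, -2.0]
width: 0.694
grip_force: 64.8
```

Emit:
carry_out(deltas=[[0, 0, 0, 0, 0, 0.115, 50], [0, 0, 0, 0, 0, 0.115, 50], [0, 0, 0, 0, 0, 0.115, 50], [0, 0, 0, 0, 0, 0.115, 50], [0, 0, 0, 0, 0, 0.115, 50], [0, 0, 0, 0, 0, 0.115, 50], [0, 0, 0, 0, 0, 0.115, 50], [0, 0, 0, 0, 0, 0.115, 50], [0, 0, 0, 0, 0, 0.115, 50], [0, 0, 0, 0, 0, 0.115, 50], [0, 0, 0, 0, 0, 0.115, 50], [0, 0, 0, 0, 0, 0.11, 50]])

```text
clock: 12.87
tool_pos: [0.4993, -0.1057, 0.3268]
tcp_rot: [-0.331, 3.12, -0.002]
force: [0.2, 0.2, -1.0]
width: 0.693
grip_force: 64.8
```

```bash
python3 -c "
from h import *
s=telemetry.read_state();print(s['tool_pos'],s['force'],s['moment'],s['width'],s['grip_force'])
plan([.527,.1117,.2695],.217-np.pi)"
```

```text
[ 0.49931532 -0.10569679  0.32676254] [ 0.24800178  0.20812422 -1.00382185] [ 0.00970071 -0.03475999  0.00562134] 0.6929966326805022 64.76450800895691
tool delta mm [-72.5 206.8  57.2] norm 226.5 yaw -2.9303 tilt [ 3.7e-03 -7.0e-04 -1.0e+00] clock 12.8667 q6 [-0.209 -0.025 -0.09   1.503  0.    -0.42 ]
wz -0.005661294135157036
```

Emit:
carry_out(deltas=[[-4, 10, 3, 0, 0.0035, -0.0057, 50], [-7, 20, 6, 0, 0, 0, 50], [-7, 21, 6, 0, 0, 0, 50], [-7, 21, 6, 0, 0, 0, 50], [-7, 21, 6, 0, 0, 0, 50], [-7, 21, 6, 0, 0, 0, 50], [-7, 21, 6, 0, 0, 0, 50], [-7, 21, 6, 0, 0, 0, 50], [-7, 21, 6, 0, 0, 0, 50], [-7.5, 19.8, 4.2, 0, 0, 0, 50], [-5, 10, 2, 0, 0, 0, 50], [0, 0, 0, 0, 0, 0, 50]])

```text
clock: 13.87
tool_pos: [0.5245, 0.114, 0.2682]
tcp_rot: [0.357, -3.121, 0.002]
force: [-0.1, 0.6, -1.3]
width: 0.699
grip_force: 64.9
```

```bash
python3 - <<'E'
from h import *
s=telemetry.read_state();print(s['tool_pos'],s['force'],s['moment'],s['width'],s['grip_force'])
plan([.527,.1117,.2695],.217-np.pi)
a=capture("scene");b=capture("wrist")
cv2.imwrite('pics/s3.png',np.hstack([cv2.resize(a[150:300,140:290],(400,400),interpolation=cv2.INTER_CUBIC),cv2.resize(b[:,70:490],(400,400))]))
E
```

```text
[0.52454663 0.11399666 0.26822424] [-0.14751587  0.59762362 -1.3332567 ] [-0.01223173  0.0051743  -0.00406234] 0.6987693138703647 64.89789605140686
tool delta mm [-1.9 -2.8 -1.3] norm 3.6 yaw -2.9138 tilt [-5.0e-04 -1.3e-03 -1.0e+00] clock 13.8667 q6 [ 2.140e-01  4.700e-02 -1.290e-01  1.395e+00 -1.000e-03 -1.400e-02]
wz 0.01082266223585382
```

View pics/s3.png

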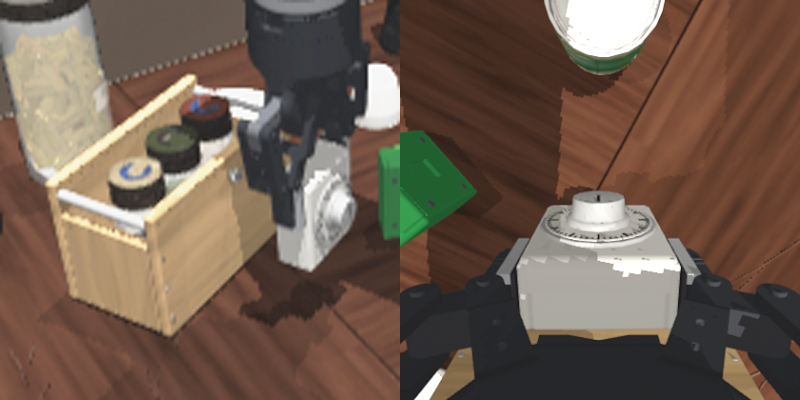

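Emit:
carry_out(deltas=[[-4, -2.7, -1.3, -0.001, 0, 0.0108, 50], [-8, 0, 0, 0, 0, 0, 50], [-8, 0, 0, 0, 0, 0, 50], [-8, 0, 0, 0, 0, 0, 50], [-8, 0, 0, 0, 0, 0, 50], [-5.9, 0, 0, 0, 0, 0, 50], [0, 0, 0, 0, 0, 0, 50], [0, 0, 0, 0, 0, 0, 50]])

```text
clock: 14.63
tool_pos: [0.5664, 0.1182, 0.2696]
tcp_rot: [0.333, -3.123, 0.001]
force: [0.2, -0.1, -1.3]
width: 0.693
grip_force: 64.9
```

```bash
python3 - <<'E'
from h import *
s=telemetry.read_state();print(s['tool_pos'],s['force'],s['moment'])
plan([.5661,.1204,.2695],.217-np.pi)
E
```

```text
[0.56639134 0.11817355 0.26962966] [ 0.20825548 -0.08662758 -1.34419934] [-0.01268722 -0.01170594  0.00729783]
tool delta mm [-0.2  2.2  0.1] norm 2.2 yaw -2.9295 tilt [-6.e-04 -7.e-04 -1.e+00] clock 14.6333 q6 [ 2.060e-01  1.460e-01 -2.000e-02  1.406e+00 -1.000e-03 -6.000e-03]
wz -0.004867331311902312
```

Emit:
carry_out(deltas=[[0, 2.2, 0, 0, 0, -0.004, 50], [-2, 0, 0, 0, 0, 0, 50], [-2, 0, 0, 0, 0, 0, 50], [-2, 0, 0, 0, 0, 0, 50], [-2, 0, 0, 0, 0, 0, 50], [-1, 0, 0, 0, 0, 0, 50], [0, 0, 0, 0, 0, 0, 50]])

```text
clock: 15.22
tool_pos: [0.5746, 0.1222, 0.27]
tcp_rot: [-0.339, 3.123, -0.001]
force: [0.1, 0.3, -1.6]
width: 0.699
grip_force: 64.9
```

Emit:
carry_out(deltas=[[-0.5, 0, 0, 0, 0, 0, 50], [-0.5, 0, 0, 0, 0, 0, 50], [0, 0, 0, 0, 0, 0, 50]])

```text
clock: 15.47
tool_pos: [0.5754, 0.1224, 0.27]
tcp_rot: [-0.339, 3.123, -0.001]
force: [-0.3, 1.2, -0.7]
width: 0.693
grip_force: 64.9
```

```bash
cat >> h.py <<'E'
def st():
    s=telemetry.read_state();w=.217;n=np.array([np.cos(w),np.sin(w)]);t=np.array([-n[1],n[0]])
    d=s['tool_pos'][:2]-[.5996,.1306]
    print('back-to-panel mm',(-(d@n)-.015)*1e3,'lateral from mid',d@t*1e3,'underside',(s['tool_pos'][2]-.2075)*1e3,'F n,t,z',s['force'][:2]@n,s['force'][:2]@t,s['force'][2],'M',s['moment'].round(3))
    plan([.5856,.1247,.2545],.217-np.pi)
E
python3 -c "
from h import *
st()"
```

```text
back-to-panel mm 10.355687115203839 lateral from mid -2.790361810347107 underside 62.469471964632675 F n,t,z -0.09184429697891609 1.198838366604568 -0.6963799553223896 M [0.015 0.071 0.034]
tool delta mm [-10.4   0.1  15.5] norm 18.6 yaw -2.9255 tilt [ 1.e-04 -5.e-04 -1.e+00] clock 15.4667 q6 [ 2.100e-01  1.690e-01  6.000e-03  1.408e+00 -1.000e-03 -6.000e-03]
wz -0.0009339982134757285
```

Emit:
carry_out(deltas=[[-0.5, 0, 0, 0, 0, 0, 50], [-0.5, 0, 0, 0, 0, 0, 50], [0, 0, 0, 0, 0, 0, 50]])

```text
clock: 15.72
tool_pos: [0.5765, 0.1227, 0.27]
tcp_rot: [-0.339, 3.123, -0.001]
force: [1.0, 0.1, -1.5]
width: 0.695
grip_force: 64.9
```

Emit:
carry_out(deltas=[[-0.5, 0, 0, 0, 0, 0, 50], [-0.5, 0, 0, 0, 0, 0, 50], [0, 0, 0, 0, 0, 0, 50]])

```text
clock: 15.97
tool_pos: [0.5775, 0.1228, 0.27]
tcp_rot: [-0.339, 3.123, -0.001]
force: [-0.6, -0.4, -1.1]
width: 0.69
grip_force: 64.9
```

Emit:
carry_out(deltas=[[-0.5, 0, 0, 0, 0, 0, 50], [0, 0, 0, 0, 0, 0, 50]])

```text
clock: 16.13
tool_pos: [0.5779, 0.123, 0.27]
tcp_rot: [-0.339, 3.123, -0.001]
force: [0.3, -0.3, -1.3]
width: 0.695
grip_force: 64.9
```

Emit:
carry_out(deltas=[[-0.5, 0, 0, 0, 0, 0, 50], [-0.5, 0, 0, 0, 0, 0, 50], [0, 0, 0, 0, 0, 0, 50]])

```text
clock: 16.38
tool_pos: [0.5789, 0.1232, 0.27]
tcp_rot: [-0.339, 3.123, -0.001]
force: [-0.1, -0.8, -0.7]
width: 0.692
grip_force: 64.9
```

Emit:
carry_out(deltas=[[-0.5, 0, 0, 0, 0, 0, 50], [0, 0, 0, 0, 0, 0, 50]])

```text
clock: 16.55
tool_pos: [0.5794, 0.1233, 0.27]
tcp_rot: [-0.339, 3.123, -0.001]
force: [-0.5, 0.6, -1.0]
width: 0.693
grip_force: 64.9
```

Emit:
carry_out(deltas=[[-0.5, 0, 0, 0, 0, 0, 50], [0, 0, 0, 0, 0, 0, 50]])

```text
clock: 16.72
tool_pos: [0.5799, 0.1234, 0.27]
tcp_rot: [-0.339, 3.123, -0.001]
force: [-0.3, 0.0, -1.4]
width: 0.693
grip_force: 64.9
```

Emit:
carry_out(deltas=[[-0.5, 0, 0, 0, 0, 0, 50], [0, 0, 0, 0, 0, 0, 50]])

```text
clock: 16.88
tool_pos: [0.5804, 0.1235, 0.27]
tcp_rot: [-0.339, 3.123, -0.001]
force: [0.9, 0.6, -0.7]
width: 0.695
grip_force: 64.9
```

Emit:
carry_out(deltas=[[-0.5, 0, 0, 0, 0, 0, 50], [0, 0, 0, 0, 0, 0, 50]])

```text
clock: 17.05
tool_pos: [0.5809, 0.1236, 0.27]
tcp_rot: [-0.339, 3.123, -0.001]
force: [-0.7, 0.1, -1.4]
width: 0.691
grip_force: 64.9
```

Emit:
carry_out(deltas=[[-0.5, 0, 0, 0, 0, 0, 50], [0, 0, 0, 0, 0, 0, 50]])

```text
clock: 17.22
tool_pos: [0.5813, 0.1237, 0.27]
tcp_rot: [-0.339, 3.123, -0.001]
force: [-0.0, -0.3, -0.6]
width: 0.692
grip_force: 64.9
```

Emit:
carry_out(deltas=[[-0.5, 0, 0, 0, 0, 0, 50], [0, 0, 0, 0, 0, 0, 50]])

```text
clock: 17.38
tool_pos: [0.5818, 0.1238, 0.27]
tcp_rot: [-0.339, 3.123, -0.001]
force: [-0.5, -0.8, -0.8]
width: 0.693
grip_force: 64.9
```

```bash
python3 -c "
from h import *
st()"
```

```text
back-to-panel mm 3.7960807189578274 lateral from mid -2.789408353613327 underside 62.49537784063816 F n,t,z -0.641427003068356 -0.6726578709806714 -0.7806105521202836 M [ 0.002 -0.008  0.   ]
tool delta mm [-3.9  0.1 15.5] norm 16.0 yaw -2.9255 tilt [ 2.e-04 -5.e-04 -1.e+00] clock 17.3833 q6 [ 2.100e-01  1.840e-01  2.400e-02  1.411e+00 -1.000e-03 -6.000e-03]
wz -0.0009457175154943265
```

Emit:
carry_out(deltas=[[-0.5, 0, 0, 0, 0, 0, 50], [-0.5, 0, 0, 0, 0, 0, 50], [0, 0, 0, 0, 0, 0, 50]])

```text
clock: 17.63
tool_pos: [0.5828, 0.124, 0.27]
tcp_rot: [-0.339, 3.123, -0.001]
force: [0.2, 1.2, -1.2]
width: 0.693
grip_force: 64.9
```

Emit:
carry_out(deltas=[[-0.5, 0, 0, 0, 0, 0, 50], [0, 0, 0, 0, 0, 0, 50]])

```text
clock: 17.8
tool_pos: [0.5833, 0.1242, 0.27]
tcp_rot: [-0.339, 3.123, -0.001]
force: [-0.1, -0.0, -1.5]
width: 0.697
grip_force: 64.9
```

Emit:
carry_out(deltas=[[-0.5, 0, 0, 0, 0, 0, 50], [0, 0, 0, 0, 0, 0, 50]])

```text
clock: 17.97
tool_pos: [0.5838, 0.1243, 0.27]
tcp_rot: [-0.339, 3.123, -0.001]
force: [-0.3, -0.6, -1.5]
width: 0.696
grip_force: 64.9
```

Emit:
carry_out(deltas=[[-0.5, 0, 0, 0, 0, 0, 50], [0, 0, 0, 0, 0, 0, 50]])

```text
clock: 18.13
tool_pos: [0.5843, 0.1244, 0.27]
tcp_rot: [-0.339, 3.123, -0.001]
force: [-0.1, -0.1, -1.3]
width: 0.695
grip_force: 64.9
```

Now about 1.3 mm off the panel by the estimate, so I'll continue until contact.

Emit:
carry_out(deltas=[[-0.5, 0, 0, 0, 0, 0, 50], [0, 0, 0, 0, 0, 0, 50]])

```text
clock: 18.3
tool_pos: [0.5847, 0.1245, 0.27]
tcp_rot: [-0.339, 3.123, -0.001]
force: [-0.4, 0.2, -1.4]
width: 0.697
grip_force: 64.9
```

Emit:
carry_out(deltas=[[-0.4, 0, 0, 0, 0, 0, 50], [0, 0, 0, 0, 0, 0, 50]])

```text
clock: 18.47
tool_pos: [0.5851, 0.1245, 0.27]
tcp_rot: [0.339, -3.123, 0.001]
force: [-0.3, -0.6, -1.8]
width: 0.693
grip_force: 64.9
```

Emit:
carry_out(deltas=[[-0.3, 0, 0, 0, 0, 0, 50], [0, 0, 0, 0, 0, 0, 50]])

```text
clock: 18.63
tool_pos: [0.5852, 0.1246, 0.27]
tcp_rot: [0.339, -3.123, 0.001]
force: [-1.9, -1.0, 0.4]
width: 0.697
grip_force: 64.9
```

Panel contact at about 2 N, so the head is inside. I'll back off 0.7 mm and draw down.

Emit:
carry_out(deltas=[[0.7, 0, 0, 0, 0, 0, 50], [0, 0, 1, 0, 0, 0, 50], [0, 0, 1, 0, 0, 0, 50], [0, 0, 1, 0, 0, 0, 50], [0, 0, 0, 0, 0, 0, 50]])

```text
clock: 19.05
tool_pos: [0.5847, 0.1245, 0.2666]
tcp_rot: [0.339, -3.123, 0.001]
force: [-0.2, -0.0, -1.1]
width: 0.699
grip_force: 65.0
```

Emit:
carry_out(deltas=[[0, 0, 1, 0, 0, 0, 50], [0, 0, 1, 0, 0, 0, 50], [0, 0, 1, 0, 0, 0, 50], [0, 0, 0, 0, 0, 0, 50]])

```text
clock: 19.38
tool_pos: [0.5847, 0.1245, 0.2637]
tcp_rot: [0.339, -3.123, 0.001]
force: [-0.7, 0.3, -2.3]
width: 0.693
grip_force: 65.0
```

```bash
python3 -c "
from h import *
st()"
```

```text
back-to-panel mm 0.9117649473732725 lateral from mid -2.7875296741618154 underside 56.1814725686223 F n,t,z -0.6415434669840797 0.44489395916819374 -2.2665311494582703 M [-0.059  0.009 -0.007]
tool delta mm [-1.   0.   9.2] norm 9.2 yaw -2.9255 tilt [-2.e-04 -6.e-04 -1.e+00] clock 19.3833 q6 [ 2.10e-01  1.93e-01  2.20e-02  1.40e+00 -1.00e-03 -6.00e-03]
wz -0.0008864337499763231
```

Emit:
carry_out(deltas=[[0, 0, 1, 0, 0, 0, 50], [0, 0, 1, 0, 0, 0, 50], [0, 0, 0, 0, 0, 0, 50]])

```text
clock: 19.63
tool_pos: [0.5847, 0.1244, 0.2617]
tcp_rot: [0.339, -3.123, 0.001]
force: [-1.0, -0.0, -0.8]
width: 0.692
grip_force: 65.0
```

Emit:
carry_out(deltas=[[0, 0, 1, 0, 0, 0, 50], [0, 0, 1, 0, 0, 0, 50], [0, 0, 0, 0, 0, 0, 50]])

```text
clock: 19.88
tool_pos: [0.5847, 0.1245, 0.2597]
tcp_rot: [0.339, -3.123, 0.001]
force: [0.4, 0.3, -0.6]
width: 0.698
grip_force: 65.0
```

Emit:
carry_out(deltas=[[0, 0, 1, 0, 0, 0, 50], [0, 0, 1, 0, 0, 0, 50], [0, 0, 0, 0, 0, 0, 50]])

```text
clock: 20.13
tool_pos: [0.5847, 0.1244, 0.2577]
tcp_rot: [0.339, -3.123, 0.001]
force: [-0.6, 0.6, -1.1]
width: 0.697
grip_force: 65.0
```

Emit:
carry_out(deltas=[[0, 0, 1, 0, 0, 0, 50], [0, 0, 1, 0, 0, 0, 50], [0, 0, 0, 0, 0, 0, 50]])

```text
clock: 20.38
tool_pos: [0.5846, 0.1244, 0.2557]
tcp_rot: [0.339, -3.123, 0.001]
force: [-0.4, 0.4, -0.8]
width: 0.694
grip_force: 65.0
```

Emit:
carry_out(deltas=[[0, 0, 0.5, 0, 0, 0, 50], [0, 0, 0, 0, 0, 0, 50]])

```text
clock: 20.55
tool_pos: [0.5847, 0.1245, 0.2554]
tcp_rot: [0.339, -3.123, 0.001]
force: [-0.4, -0.1, -1.4]
width: 0.694
grip_force: 65.0
```

Emit:
carry_out(deltas=[[0, 0, 0.4, 0, 0, 0, 50], [0, 0, 0, 0, 0, 0, 50]])

```text
clock: 20.72
tool_pos: [0.5847, 0.1245, 0.2551]
tcp_rot: [-0.339, 3.123, -0.001]
force: [0.3, -0.1, -2.0]
width: 0.697
grip_force: 65.0
```

Emit:
carry_out(deltas=[[0, 0, 0.3, 0, 0, 0, 50], [0, 0, 0, 0, 0, 0, 50]])

```text
clock: 20.88
tool_pos: [0.5847, 0.1245, 0.2547]
tcp_rot: [0.339, -3.123, 0.001]
force: [1.1, -0.7, -0.6]
width: 0.698
grip_force: 65.0
```

Emit:
carry_out(deltas=[[0, 0, 0.4, 0, 0, 0, 50], [0, 0, 0, 0, 0, 0, 50]])

```text
clock: 21.05
tool_pos: [0.5847, 0.1245, 0.2543]
tcp_rot: [-0.339, 3.123, -0.001]
force: [-0.0, 0.6, 0.2]
width: 0.691
grip_force: 65.0
```

Emit:
carry_out(deltas=[[0, 0, 0.3, 0, 0, 0, 50], [0, 0, 0, 0, 0, 0, 50]])

```text
clock: 21.22
tool_pos: [0.5847, 0.1245, 0.2542]
tcp_rot: [-0.339, 3.123, -0.001]
force: [0.0, -0.5, 0.3]
width: 0.696
grip_force: 64.9
```

Emit:
carry_out(deltas=[[0, 0, 0.3, 0, 0, 0, 50], [0, 0, 0, 0, 0, 0, 50]])

```text
clock: 21.38
tool_pos: [0.5847, 0.1245, 0.254]
tcp_rot: [-0.339, 3.123, -0.001]
force: [0.1, -0.8, 1.3]
width: 0.693
grip_force: 64.9
```

Emit:
carry_out(deltas=[[-0.4, 0, 0.3, 0, 0, 0, 50], [-0.3, 0, 0, 0, 0, 0, 50], [0, 0, 0, 0, 0, 0, 50]])

```text
clock: 21.63
tool_pos: [0.5852, 0.1246, 0.2538]
tcp_rot: [0.339, -3.123, 0.001]
force: [-4.3, -1.0, 5.5]
width: 0.697
grip_force: 65.3
```

```bash
python3 - <<'E'
from h import *
st()
E
```

```text
back-to-panel mm 0.3570751577595347 lateral from mid -2.782336848573165 underside 46.327619735236 F n,t,z -4.432587349007526 -0.06916680219624573 5.470970021708553 M [-0.154  0.91  -0.022]
tool delta mm [-0.4  0.  -0.7] norm 0.8 yaw -2.9255 tilt [-2.e-04 -6.e-04 -1.e+00] clock 21.6333 q6 [ 2.100e-01  1.970e-01  7.000e-03  1.382e+00 -1.000e-03 -6.000e-03]
wz -0.0009315578993729368
```

Emit:
carry_out(deltas=[[0, 0, 0, 0, 0, 0, 62], [0, 0, 0, 0, 0, 0, 63], [0, 0, 0, 0, 0, 0, 65], [0, 0, 0, 0, 0, 0, 68], [0, 0, 0, 0, 0, 0, 72], [0, 0, 0, 0, 0, 0, 76], [0, 0, 0, 0, 0, 0, 80], [0, 0, 0, 0, 0, 0, 80]])

```text
clock: 22.3
tool_pos: [0.5854, 0.1246, 0.2535]
tcp_rot: [-0.339, 3.123, -0.001]
force: [0.4, -0.2, -0.2]
width: 0.934
grip_force: 0.0
```

```bash
python3 - <<'E'
from h import *
st()
a=capture("scene");b=capture("wrist")
cv2.imwrite('pics/s4.png',np.hstack([cv2.resize(a[150:300,140:290],(400,400),interpolation=cv2.INTER_CUBIC),cv2.resize(b[:,70:490],(400,400))]))
E
```

```text
back-to-panel mm 0.16816506847490073 lateral from mid -2.8117843761983248 underside 45.97391462768821 F n,t,z 0.3434620163371134 -0.2927387596230013 -0.18435503678359785 M [-0.002  0.028 -0.025]
tool delta mm [-0.2  0.1 -1. ] norm 1.1 yaw -2.9255 tilt [ 1.e-04 -5.e-04 -1.e+00] clock 22.3 q6 [ 2.100e-01  1.970e-01  7.000e-03  1.381e+00 -1.000e-03 -6.000e-03]
wz -0.0009526258511751706
```

View pics/s4.png

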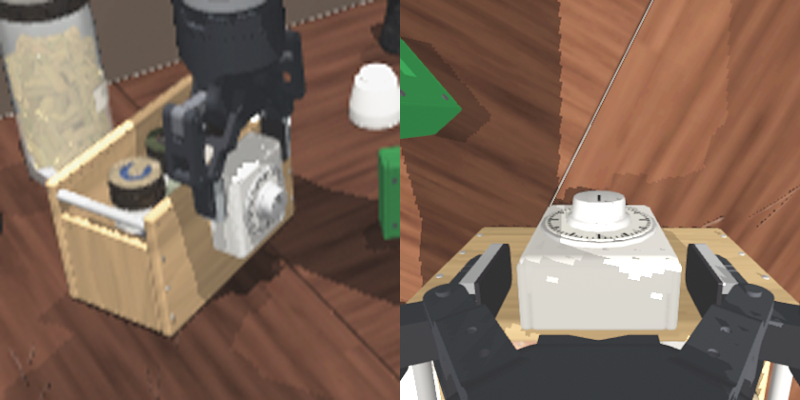

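The timer hangs by itself with its back against the panel and the fingers clear on both sides. I'll withdraw straight up, move back and check.

Emit:
carry_out(deltas=[[0, 0, -6, 0, 0, 0, 84], [0, 0, -12, 0, 0, 0, 84], [0, 0, -20, 0, 0, 0, 84], [0, 0, -25, 0, 0, 0, 84], [0, 0, -25, 0, 0, 0, 84], [0, 0, -25, 0, 0, 0, 84], [20, 0, -15, 0, 0, 0, 84], [25, 0, 0, 0, 0, 0, 84], [25, 0, 0, 0, 0, 0, 84], [25, 0, 0, 0, 0, 0, 84], [0, 0, 0, 0, 0, 0, 84], [0, 0, 0, 0, 0, 0, 84]])

```text
clock: 23.4
tool_pos: [0.4917, 0.1041, 0.3834]
tcp_rot: [-0.338, 3.12, -0.0]
force: [0.2, -0.5, -0.2]
width: 0.982
grip_force: 0.0
```

```bash
python3 - <<'E'
from h import *
a=capture("scene");b=capture("wrist"); ms=camera_model("scene")
pk=proj(ms,place(TIMER[0],.5856,.1247,.217,.047)); print(pk.round(0))
from scipy.optimize import minimize
rs=finder.regions_of("timer","scene"); print([(d['conf'],d['bbox']) for d in rs])
for l in ("tin","egg_cup","tea_bowl"): print(l,[d['bbox'] for d in finder.recognise(l,"scene")][:1])
z=cv2.resize(a[150:300,140:290],(400,400),interpolation=cv2.INTER_CUBIC)
cv2.imwrite('pics/s5.png',np.hstack([z,cv2.resize(b[:,70:490],(400,400))]))
E
```

```text
[[247. 231.]
 [245. 202.]
 [231. 247.]
 [228. 217.]
 [235. 227.]
 [233. 198.]
 [219. 242.]
 [216. 213.]]
[(0.84, [354.8, 176.4, 26.7, 35.6]), (0.79, [281.2, 205.4, 31.6, 35.0]), (0.72, [217.2, 200.5, 31.2, 48.3])]
tin [[295.6, 245.8, 34.2, 48.9]]
egg_cup [[206.9, 320.2, 31.0, 47.3]]
tea_bowl [[271.8, 176.5, 18.1, 22.5]]
```

View pics/s5.png

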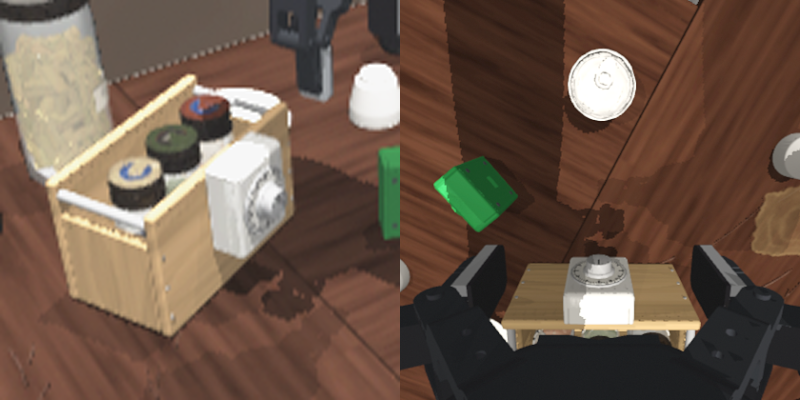

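The timer hangs upright on the panel at the expected place, scene box (217,200) to (248,249), with the dial out. The tin, egg cup and tea bowl haven't moved.

```bash
python3 -c "
from bench import close_job
print(close_job())"
```

```text
the job is handed in; nothing more can be done
None
```

The timer hangs fully home and upright on the screw, dial facing out, with the gripper clear. Contact readings stayed under 8 N, the tin, egg cup and tea bowl stand where they were, and I handed the job in at about 24 s.

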